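# Tap a pump bearing cup square into its housing

### The arm

A 7-joint arm with a two-finger parallel gripper is mounted at the origin on the work surface. World frame = base frame: x ahead of the robot, y to its left, z up, the work surface at z = 0. Lengths are in m, angles in rad, forces in N, time in s.
With the tool pointing down it reaches from about 0.425 to 0.925 m from the base axis. Payload 6.8 kg.
Tool frame: the origin (TCP) lies midway between the tips of the shut fingers; the grasp point (between the pads) lies r.grasp_offset behind it (r.grasp_offset is the distance from the TCP to the grasp point, in m); z points along the fingers, y is the direction in which the jaws open and shut (so a half turn about z gives the same grasp; the last joint's range is limited). The gripper opens to 85 mm and grips with 20 to 120 N. Pads are 22 mm wide; open, the fingers measure 114 mm over their backs; the gripper's body (76 mm by 85 mm) begins 54 mm behind the grasp point. The pads swing forward as they close: fully open they stand 13 mm farther back than shut.
Start: joints at [1.006, 0.477, 0.022, 1.555, -0.011, 1.109, -0.083], TCP at [0.298, -0.606, 0.231] pointing down, gripper open.
Joint ranges: [-2.96, 2.96], [-0.34, 2.1], [-1.41, 1.46], [0.24, 2.44], [-1.37, 4.51], [0.17, 1.92], [-2.96, 2.96]. Speed limits (rad/s): [2.39, 2.39, 3.14, 3.14, 3.14, 3.14, 3.14].

### API

Orientations are given as a rotation vector (axis times angle).
In Python, from bench import r gives the robot as it stands. The module is installed in compiled form; this text tells all that it offers.
- The arm moves only by the tool send_rows, never from a script. Its argument "moves" is one flat list of numbers, 4 for each row, row after row: the shift along the tool's x, y, z in mm, then the turn about the tool's z in degrees. A call has 1 to 8 rows; each row is the pose to reach, as a shift and turn from the pose commanded when the call began, along the tool's axes at that moment; what a row does not reach only later rows make up. A row lasts 1/8 s, in which the tool goes at most 62.5 mm and 10.7 degrees, less where a joint would pass 70% of its speed; a pose out of reach is approached as far as the arm can. A call with a gripper value outside its range is refused whole. "hand" is the closure, from 0 (fully open) to 1 (shut), set as the call begins (left out, the last holds). The fingers move at their own pace and stop on an object; "newtons" is the grip in N (left out, the last holds). Time passes only in rows, so rows that repeat a pose let the fingers close. It gives the time, the measured TCP pose, the force and the opening at its end, in the units of the state.
- r.get_obs(): the state, without advancing time (a new reading comes with each control period).
- r.grab_frame(name): name is "scene" or "top" or "wrist"; returns a dict with "img" (400x640x3 uint8, red, green, blue), "mtx" (3x3 intrinsics, pixels), "world_to_cam" (4x4, takes a point from world to camera coordinates). Camera axes: x right, y up, looking along -z (the intrinsics and any distortion apply to the point x, -y, -z); pixel columns grow to the right and rows downward; lengths in m; the calibration is good to about 2 mm. The wrist camera is an equidistant fisheye: a pixel r from the principal point sees the ray r / f radians off the axis. A picture is of the moment at which its call begins. There is no depth.
- r.hand_in(): hands the job in, once; it reports no verdict.
The state is a dict: "clock": time; "joints": joint angles; "qvel": joint speeds; "tau": joint torques, N m; "tcp_pos": TCP position; "orientation": TCP orientation; "contact_force": force on the tool from outside, world axes, zero at the start; "moment": the same for the moment, N m; "grip_width": finger opening in m.
Only numpy, scipy, OpenCV 4.12 (cv2) and the standard library are available. Lean on these libraries where they do the work, as an engineer would, in place of code of your own. Each camera call takes 0.05 s, during which the arm holds its last target.

### The job

Take the white nylon drift out of its stand and, with that alone, tap the steel bearing cup home into the aluminium pump housing: a little at a time on alternate sides of the rim, so that it never leans over more than about 3 degrees, until its flange sits flat on the housing all round. Then stand the drift back upright in its own stand and let go; leave the other things on the bench where they are.

Things in the scene. Friction and masses are not known exactly. Their poses are not given: they have to be found in the camera images.
- cup_rim (a point): Centre of the flat top of the steel bearing cup's flange; z = the cup's axis, up. The flange is an annulus 88 mm across, its open hole 56 mm, 8 mm thick: strike it about 36 mm from the centre, on any side. The cup starts in the bore with 8 to 11 mm between flange and housing face, leaning up to 1 deg. Home: square, this point 8 mm above housing_seat.
- cup: The same cup; origin 8 mm below cup_rim. A stiff fit: it stays where left, yields from 4 N, and resists more when driven faster (12 N at 10 mm/s off centre). A press on one side sends that side down; the opposite rim hardly moves: each mm adds 0.8 deg of lean. Over 3.4 deg (0.06 rad) of lean spoils it. A side that has landed on the housing goes no further.
- housing_seat (a point): Centre of the upper face of the aluminium pump housing (round barrel, outside diameter 112 mm, bore 80 mm, on a 124 mm square, 12 mm thick grey base bolted to the bench). The face is 55 mm above the bench and is where the flange has to land; z up along the bore. The housing cannot move.
- drift_mid (a point): White nylon drift, standing upright in its stand: a square grip 26 x 26 mm and 50 mm tall above a round shank of diameter 18 mm, 60 mm long with a flat end; 110 mm tall in all, 0.1 kg. This point is the centre of the square grip, 85 mm above the flat end; z runs along the drift (up), x and y are square to the grip's sides.
- drift_tip (a point): Centre of the flat end of the drift's shank (on the bench, z = 0, while it stands in its stand).
- stand_mouth (a point): Centre of the mouth of the drift's stand: a grey block 64 x 64 x 40 mm fixed to the bench, with an upright round hole, diameter 23 mm, through to the bench; this point is on its top, 40 mm up. The drift's grip starts 20 mm above the block when the drift is in.
- punch: A bystander: slim all-steel pin punch, 15 mm thick at the top, 110 mm tall, upright in a second grey block (64 x 64 x 40 mm) with a narrower hole. Origin at its lower end.
- tin: A bystander: low round tin, diameter 44 mm, 32 mm tall; origin at the centre of its underside.
- race: A bystander: loose steel ring, diameter 52 mm, 14 mm tall; origin at the centre of its underside.
- screwdriver: A bystander: screwdriver 180 mm long lying along its x axis, up to 26 mm high; origin below its middle.
- wrench: A bystander: wrench 150 mm long lying along its x axis, up to 20 mm high; origin below its middle.
- bottle: A bystander: amber bottle, diameter 72 mm, 160 mm tall; origin at the centre of its underside.
- jar: A bystander: glass jar, diameter 60 mm, 85 mm tall; origin at the centre of its underside.
There are look-alikes about, which are no part of the job. Of the things that look like the part that bears drift_mid, take the one that is farthest from the robot's base at the start. Leave any blue look-alike of the part that bears stand_mouth alone.

How it is judged:
On the way, in this order (a step that is already met when the one before it is completed fails the run):
1. the drift has been lifted clear of its stand (z of drift_tip in the frame of stand_mouth above 0.005 m), for 0.1 s.
2. the cup is home and square while the drift is out of its stand (z of cup_rim in the frame of housing_seat below 0.0095 m and angle between the z axis of cup_rim and the z axis of housing_seat, either way round below 0.025 rad and z of drift_tip in the frame of stand_mouth above 0 m), for 0.2 s.
At the end, for the whole second after the job is handed in: The cup's flange is on the housing's face (less than 1.5 mm gap at its centre, less than 0.025 rad out of square) and the drift stands upright in its own stand, its tip within 5 mm of the bench (z of cup_rim in the frame of housing_seat below 0.0095 m and angle between the z axis of cup_rim and the z axis of housing_seat, either way round below 0.025 rad and horizontal distance between drift_tip and stand_mouth below 0.008 m and height (world z) of drift_tip below 0.005 m and angle between drift_mid's own z axis and vertical below 0.2 rad); the robot touches nothing.
It fails at once if the cup leans more than 0.06 rad (3.4 deg) in its bore (angle between the z axis of cup_rim and the z axis of housing_seat, either way round above 0.06 rad).
It fails at once if the cup is pressed with the fingers, the arm or the steel punch instead of the drift (contact force between any of the fingers, the arm, punch and cup above 1 N).
It fails at once if another thing on the bench is moved by more than 30 mm (distance of any of punch, tin, race, screwdriver, wrench, bottle, jar from where it was at the start of the episode above 0.03 m).
It also fails if it takes over 72 s, if anything falls off the work surface, if the arm or the gripper's body presses on something with over 40 N, if the wrist force passes 120 N, or if a joint passes its speed limit or range.

## Working session

There is one attempt and no reset: what is moved stays moved. The work goes in short steps, Python scripts to look and compute and a tool call to move; the robot and the scene stay as the last step left them, time stands still between calls to the robot, and variables do not carry over. Pictures are saved under pics/ and viewed, and the job is handed in when it is done.

Besides the shell and the picture viewer there is one more tool, called after "Request:" as name(argument=value, ...), one argument or row to a line, values as JSON. send_rows: Moves the arm, as the interface text tells. Its arguments: {"type":"object","properties":{"moves":{"type":"array"},"hand":{"type":"number"},"newtons":{"type":"number"}},"required":["moves"]}

```bash
mkdir -p pics; cat > h.py <<'E'
import numpy as np,cv2
from bench import r
def grab(n,name):
    f=r.grab_frame(n); cv2.imwrite(f'pics/{name}.png',f['img'][:,:,::-1]); np.savez(f'pics/{name}.npz',**f); return f
E
python3 - <<'E'
from h import *
o=r.get_obs(); print(o, r.grasp_offset)
for n in ['scene','top','wrist']:
    f=grab(n,n+'0'); print(n,f['mtx'].round(2).tolist(),f['world_to_cam'].round(3).tolist(),[k for k in f])
E
```

```text
{'clock': 0.0, 'joints': array([ 1.00589065,  0.47780696,  0.02234148,  1.55646604, -0.01145925,
        1.10929178, -0.08311689]), 'qvel': array([ 3.58560191e-04, -2.52907014e-06,  1.49044923e-03, -9.62230283e-04,
       -6.34258307e-04,  1.14169894e-03, -6.19320845e-04]), 'tau': array([-1.43789093e-03, -5.96447539e+01,  1.60782795e+00, -2.81191278e+01,
        1.26418151e-02,  9.34084004e-03, -2.07858102e-05]), 'tcp_pos': array([ 0.29744226, -0.60526601,  0.230315  ]), 'orientation': array([-3.05829250e+00, -7.10962585e-01,  9.19736478e-04]), 'contact_force': array([ 0.31392312,  0.09054526, -0.47289645]), 'moment': array([0.07028966, 0.02575488, 0.02980508]), 'grip_width': 0.08537294770097205} 0.0187
scene [[452.6, 0.0, 319.72], [0.0, 452.6, 199.45], [0.0, 0.0, 1.0]] [[0.563, 0.826, -0.011, -0.321], [-0.592, 0.413, 0.692, 0.249], [0.576, -0.383, 0.722, -1.356], [0.0, 0.0, 0.0, 1.0]] ['img', 'mtx', 'world_to_cam']
top [[449.4, 0.0, 317.88], [0.0, 449.4, 200.76], [0.0, 0.0, 1.0]] [[-0.011, -1.0, -0.027, 0.057], [0.998, -0.012, 0.067, -0.551], [-0.067, -0.026, 0.997, -1.228], [0.0, 0.0, 0.0, 1.0]] ['img', 'mtx', 'world_to_cam']
wrist [[309.71, 0.0, 317.54], [0.0, 309.71, 198.68], [0.0, 0.0, 1.0]] [[0.442, -0.897, -0.001, -0.673], [0.855, 0.421, -0.303, 0.04], [0.273, 0.133, 0.953, -0.379], [0.0, 0.0, 0.0, 1.0]] ['img', 'mtx', 'world_to_cam']
```

View pics/scene0.png

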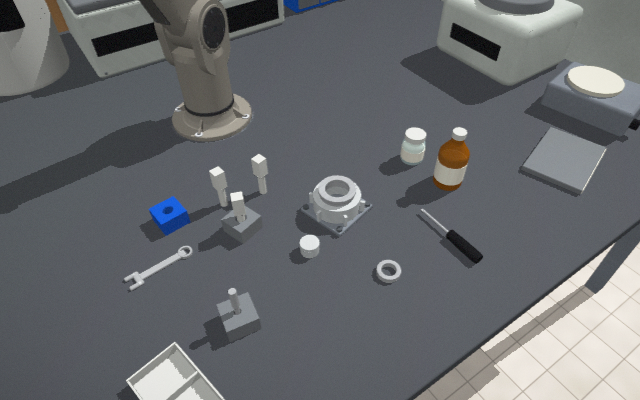

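View pics/top0.png

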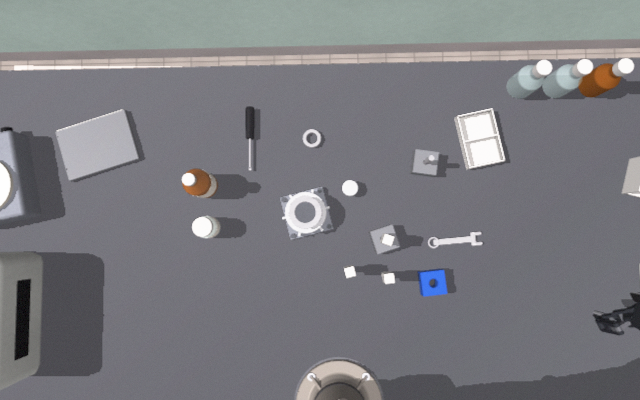

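View pics/wrist0.png

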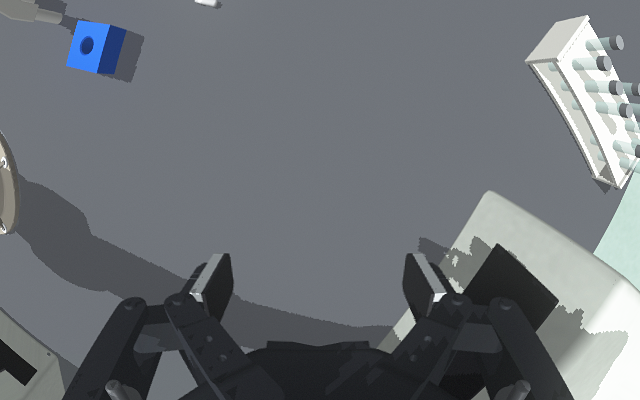

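```bash
python3 - <<'E'
import cv2,numpy as np
t=cv2.imread('pics/top0.png'); s=cv2.imread('pics/scene0.png')
a=cv2.resize(t[165:295,270:430],None,fx=5,fy=4.6,interpolation=cv2.INTER_CUBIC)
a=cv2.resize(t[170:290,270:430],(800,600),interpolation=cv2.INTER_CUBIC)
b=cv2.resize(s[145:265,200:360],(800,600),interpolation=cv2.INTER_CUBIC)
cv2.imwrite('pics/ct.png',a);cv2.imwrite('pics/cs.png',b)
E
```

```text
(no output)
```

View pics/ct.png

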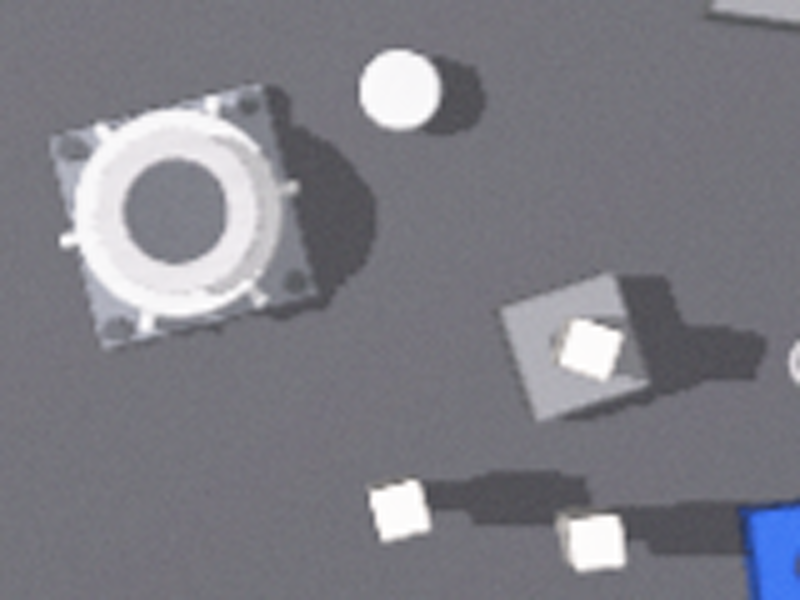

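View pics/cs.png

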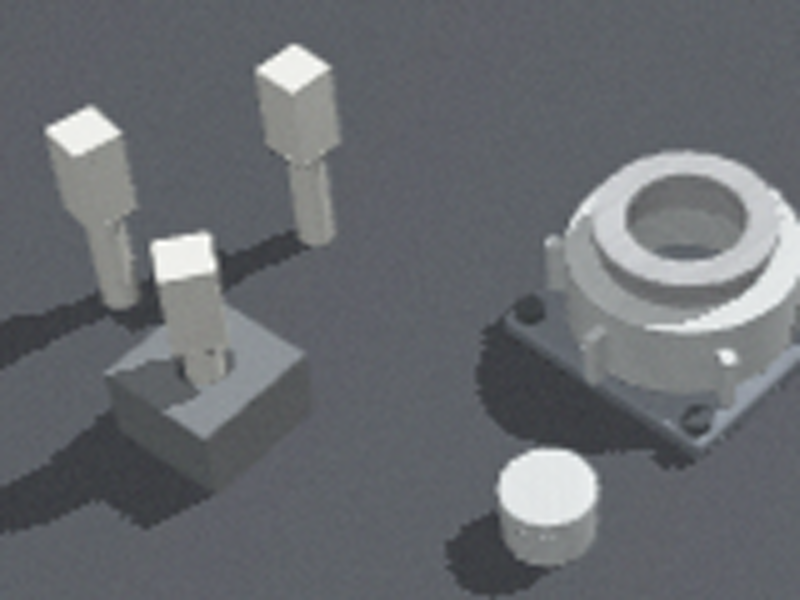

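```bash
cat >> h.py <<'E'
def ray(f,u,v):
    K=f['mtx'];T=f['world_to_cam'];R=T[:3,:3];c=-R.T@T[:3,3]
    d=np.array([(u-K[0,2])/K[0,0],-(v-K[1,2])/K[1,1],-1.]);return c,R.T@d
def onz(f,uv,z):
    out=[]
    for u,v in np.atleast_2d(uv):
        c,d=ray(f,u,v); out.append((c+d*(z-c[2])/d[2])[:2])
    return np.array(out)
def proj(f,p):
    K=f['mtx'];T=f['world_to_cam'];q=T[:3,:3]@np.asarray(p)+T[:3,3]
    return np.array([K[0,2]+K[0,0]*q[0]/-q[2],K[1,2]-K[1,1]*q[1]/-q[2]])
E
python3 - <<'E'
from h import *
t=dict(np.load('pics/top0.npz'));s=dict(np.load('pics/scene0.npz'))
def crop2(x,y,x0,y0): return np.array([x0+(x+.5)/5-.5,y0+(y+.5)/5-.5])
C=lambda L,x0,y0:np.array([crop2(*p,x0,y0) for p in L])
# block top
b=onz(t,C([(500,312),(610,273),(648,382),(540,421)],270,170),.04);print('block top',b.round(4).tolist(),b.mean(0),np.linalg.norm(np.diff(b,axis=0),axis=1))
b=onz(s,C([(105,374),(228,305),(305,353),(207,438)],200,145),.04);print('block scene',b.round(4).tolist(),b.mean(0),np.linalg.norm(np.diff(b,axis=0),axis=1))
d=onz(t,C([(572,317),(624,332),(607,382),(557,367)],270,170),.11);print('drift top',d.round(4).tolist(),d.mean(0),np.linalg.norm(np.diff(d,axis=0),axis=1))
d=onz(s,C([(151,241),(208,233),(217,270),(159,279)],200,145),.11);print('drift scene',d.round(4).tolist(),d.mean(0),np.linalg.norm(np.diff(d,axis=0),axis=1))
# masks
for f,nm,x0,y0,L in((t,'top',270,170,None),(s,'scene',200,145,None)):
    im=f['img'][y0:y0+120,x0:x0+160]; g=cv2.resize(im,(800,600),interpolation=cv2.INTER_CUBIC)
    m=(g.min(2)>200).astype(np.uint8)
    for c in cv2.findContours(m,0,1)[0]:
        if cv2.contourArea(c)>800:
            rr=cv2.minAreaRect(c);print(nm,cv2.contourArea(c),rr)
E
```

```text
block top [[0.4639, -0.0894], [0.4843, -0.1491], [0.4254, -0.1683], [0.405, -0.1098]] [ 0.44465312 -0.12915335] [0.06317816 0.06197667 0.06193293]
block scene [[0.4244, -0.17], [0.4183, -0.1046], [0.4648, -0.0898], [0.484, -0.1496]] [ 0.44786655 -0.12850691] [0.06572259 0.04878284 0.06273878]
drift top [[0.4612, -0.1198], [0.4533, -0.146], [0.428, -0.1369], [0.4359, -0.1117]] [ 0.44459308 -0.12859402] [0.02740513 0.02688535 0.02639782]
drift scene [[0.4289, -0.1374], [0.4387, -0.1149], [0.4608, -0.1221], [0.4514, -0.1448]] [ 0.44496983 -0.12978798] [0.02453055 0.02324301 0.02460497]
top 2471.0 ((595.3943481445312, 542.07470703125), (51.597660064697266, 53.29938888549805), 84.47245788574219)
top 2405.5 ((399.41510009765625, 510.45281982421875), (51.92229461669922, 51.6475715637207), 74.05460357666016)
top 2548.0 ((589.8123168945312, 348.8257751464844), (54.015621185302734, 52.401206970214844), 19.65382194519043)
top 30565.0 ((164.64706420898438, 217.58824157714844), (213.4313507080078, 213.4313507080078), 75.96376037597656)
top 4640.5 ((399.0, 89.0), (76.0, 76.0), 90.0)
scene 5455.5 ((548.0, 487.0), (72.0, 94.0), 90.0)
scene 2123.5 ((183.03977966308594, 256.7148742675781), (40.38740158081055, 58.59633255004883), 79.50852966308594)
scene 4135.5 ((741.2698974609375, 288.4429931640625), (70.97999572753906, 179.6505126953125), 45.23773956298828)
scene 2216.5 ((612.5, 214.0), (104.0, 81.0), 90.0)
scene 1797.0 ((82.59147644042969, 131.17684936523438), (38.2239875793457, 62.20586395263672), 62.650123596191406)
scene 1682.5 ((292.4747619628906, 68.23606872558594), (39.65701675415039, 58.30096435546875), 55.491477966308594)
```

```bash
python3 - <<'E'
from h import *
from scipy.spatial.transform import Rotation as Ro
t=dict(np.load('pics/top0.npz'));s=dict(np.load('pics/scene0.npz'))
print('cams',ray(t,0,0)[0],ray(s,0,0)[0])
# hole in top view
g=cv2.cvtColor(cv2.resize(t['img'][170:290,270:430],(800,600),interpolation=cv2.INTER_CUBIC),cv2.COLOR_RGB2GRAY)
m=(g<160).astype(np.uint8); n,l,st,ce=cv2.connectedComponentsWithStats(m)
k=l[212,177]; c=cv2.findContours((l==k).astype(np.uint8),0,1)[0][0]; e=cv2.fitEllipse(c);print('hole',e)
f2=lambda p,x0,y0:np.array([x0+(p[0]+.5)/5-.5,y0+(p[1]+.5)/5-.5])
for z in(.0725,):
    print('hole ctr top',onz(t,f2(e[0],270,170),z),'diam',e[1][0]/5/449.4*(ray(t,0,0)[0][2]-z))
m=(g>200).astype(np.uint8);c=[c for c in cv2.findContours(m,0,1)[0] if cv2.contourArea(c)>10000][0]
print(g[212,60:300:6])
# scene hole & flange outer, from hand points
L=[(626,213),(650,186),(688,173),(728,185),(748,212),(730,242),(690,254),(645,242)]
e=cv2.fitEllipse(np.array(L,np.float32));print('scene hole',e,onz(s,f2(e[0],200,145),.0725))
P=np.array([onz(s,f2(p,200,145),.0725)[0] for p in L]);print(np.linalg.norm(P-P.mean(0),axis=1),P.mean(0))
o=r.get_obs();R=Ro.from_rotvec(o['orientation']).as_matrix();print(R.round(3),'x-axis yaw',np.degrees(np.arctan2(R[1,0],R[0,0])),'y yaw',np.degrees(np.arctan2(R[1,1],R[0,1])))
for n_,p in (('dA',(349.7,272)),('dB',(389,278))):print(n_,onz(t,p,.11))
E
```

```text
cams [0.46786451 0.01789908 1.26309031] [ 1.10988417 -0.35742207  0.80331513]
hole ((175.260498046875, 211.09725952148438), (100.59619903564453, 102.2197036743164), 11.282073020935059)
hole ctr top [[0.51921681 0.08440501]] diam 0.05330167303475024
[115 141 192 244 248 244 233 230 229 233 208 141 126 128 129 129 129 126
 124 129 128 129 127 127 128 131 129 129 199 234 235 234 236 210 194 199
 201 159 124 116]
scene hole ((687.7380981445312, 214.17703247070312), (79.6522216796875, 120.3381576538086), 88.40413665771484) [[0.5177357 0.0849329]]
[0.02851321 0.02494481 0.02659248 0.02639445 0.02749436 0.02641139
 0.02628477 0.02725361] [0.517225   0.08551648]
[[ 0.897  0.441 -0.001]
 [ 0.441 -0.897  0.001]
 [-0.    -0.001 -1.   ]] x-axis yaw 26.17285486127322 y yaw -63.8271518412883
dA [[ 0.36327659 -0.0309557 ]]
dB [[ 0.34740276 -0.13010031]]
```

Request:
send_rows(
  moves=[60, -63, 12, 8, 120, -125, 24, 16, 180, -188, 36, 24, 240, -250, 48, 32, 290, -310, 60, 40, 330, -350, 68, 44, 342, -362, 70, 44, 342, -362, 70, 44],
  hand=0,
  newtons=80,
)

```text
clock: 1.15
tcp_pos: [0.4445, -0.1309, 0.1616]
orientation: [3.104, -0.487, 0.001]
contact_force: [1.5, -0.3, 0.3]
grip_width: 0.0853
```

```bash
python3 - <<'E'
from h import *
from scipy.spatial.transform import Rotation as Ro
f=grab('wrist','wrist1');g=grab('scene','scene1')
o=r.get_obs();R=Ro.from_rotvec(o['orientation']).as_matrix();print(o['tcp_pos'],R.round(4),'y yaw',np.degrees(np.arctan2(R[1,1],R[0,1])))
cv2.imwrite('pics/s1c.png',cv2.resize(g['img'][100:280,160:400,::-1],(800,600)))
E
```

```text
[ 0.44558371 -0.12573997  0.16109844] [[ 9.552e-01 -2.959e-01 -2.000e-04]
 [-2.959e-01 -9.552e-01  2.800e-03]
 [-1.100e-03 -2.600e-03 -1.000e+00]] y yaw -107.20948409110937
```

View pics/wrist1.png

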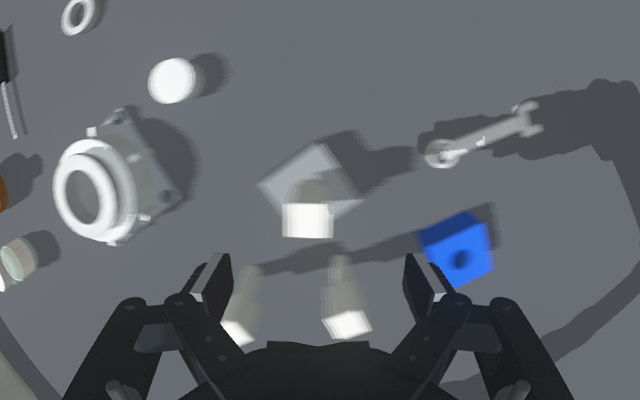

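View pics/s1c.png

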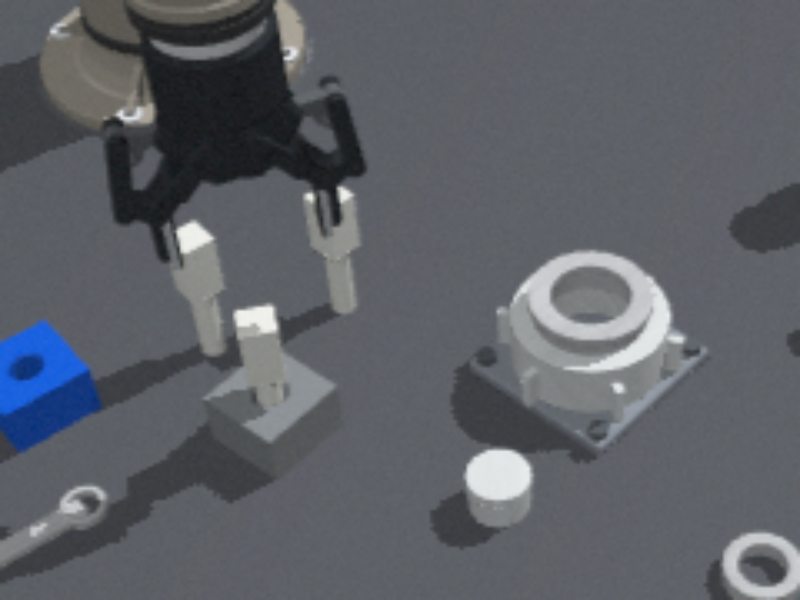

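Request:
send_rows(
  moves=[0, 0, 0, 0, 0, 0, 30, 0, 0, 0, 60, 0, 0, 0, 85, 0, 0, 0, 96, 0, 0, 0, 96, 0, 0, 0, 96, 0],
)

```text
clock: 2.12
tcp_pos: [0.4447, -0.1334, 0.0665]
orientation: [3.103, -0.488, 0.002]
contact_force: [-0.1, -0.2, 0.4]
grip_width: 0.0854
```

```bash
python3 - <<'E'
from h import *
f=grab('wrist','wrist2')
o=r.get_obs();print(o['tcp_pos'],o['contact_force'])
E
```

```text
[ 0.44485947 -0.13329449  0.0666216 ] [ 0.09097596  0.28802476 -0.08196345]
```

View pics/wrist2.png

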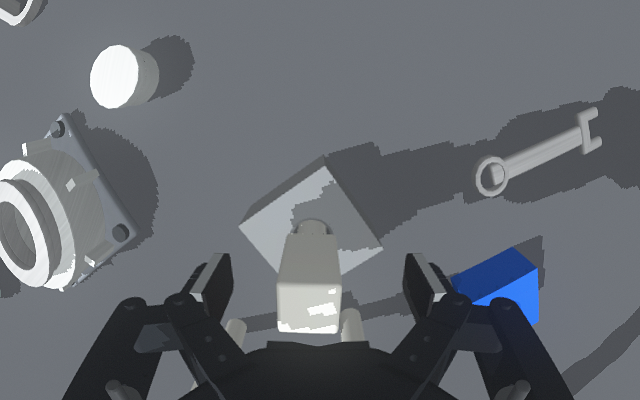

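Request:
send_rows(
  moves=[-1, -4, 0, 0, -1, -4, 0, 0],
)

```text
clock: 2.42
tcp_pos: [0.4448, -0.1283, 0.0661]
orientation: [-3.104, 0.486, -0.001]
contact_force: [-0.2, 0.4, 0.0]
grip_width: 0.0854
```

Request:
send_rows(
  moves=[0, 0, 0, 0, 0, 0, 0, 0, 0, 0, 0, 0, 0, 0, 0, 0, 0, 0, 0, 0, 0, 0, 0, 0],
  hand=1,
  newtons=80,
)

```text
clock: 3.18
tcp_pos: [0.4445, -0.1288, 0.0659]
orientation: [3.104, -0.487, 0.0]
contact_force: [0.2, 0.4, 4.3]
grip_width: 0.0255
```

```bash
python3 - <<'E'
from h import *
f=grab('wrist','wrist3')
o=r.get_obs();print(o['tcp_pos'],o['contact_force'],o['moment'],o['grip_width'])
E
```

```text
[ 0.44454312 -0.12881775  0.06585095] [-0.98521807 -0.72119102  3.63169487] [-0.10136804  0.18028129  0.00763282] 0.025164075171010374
```

View pics/wrist3.png

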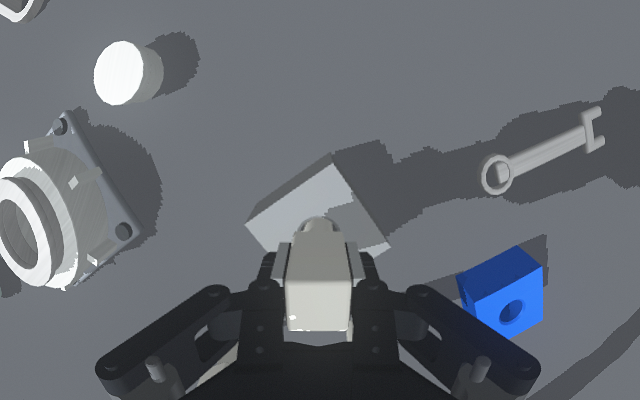

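Request:
send_rows(
  moves=[0, 0, -20, 0, 0, 0, -45, 0, 0, 0, -75, 0, 0, 0, -100, 0, 0, 0, -110, 0, 0, 0, -110, 0],
)

```text
clock: 3.98
tcp_pos: [0.4445, -0.1287, 0.1756]
orientation: [-3.104, 0.487, -0.001]
contact_force: [0.5, -0.3, -1.1]
grip_width: 0.0252
```

```bash
python3 - <<'E'
from h import *
from scipy.spatial.transform import Rotation as Ro
o=r.get_obs();R=Ro.from_rotvec(o['orientation']).as_matrix();p=o['tcp_pos'];print(p,o['contact_force'],R.round(4).tolist(),o['grip_width'])
for d in('c',0),('+x',1),('-x',-1),('+y',1),('-y',-1):
    t=np.array([.518,.085,p[2]])
    if d[1]: t=t+.036*d[1]*R[:,'xy'.index(d[0][1])]
    print(d[0],(1000*R.T@(t-p)).round(1))
t=grab('top','top2');s=grab('scene','scene2');cv2.imwrite('pics/s2c.png',cv2.resize(s['img'][60:240,160:400,::-1],(800,600)))
# cleaner cup height check
E
```

```text
[ 0.44448628 -0.12870679  0.17563698] [ 0.50617947 -0.31881044 -1.08894022] [[0.952, -0.3062, 0.0005], [-0.3062, -0.952, -0.0001], [0.0005, -0.0001, -1.0]] 0.025203125995332212
c [   4.6 -226.     0. ]
+x [  40.6 -226.     0. ]
-x [ -31.4 -226.     0. ]
+y [   4.6 -190.     0. ]
-y [   4.6 -262.     0. ]
```

View pics/s2c.png

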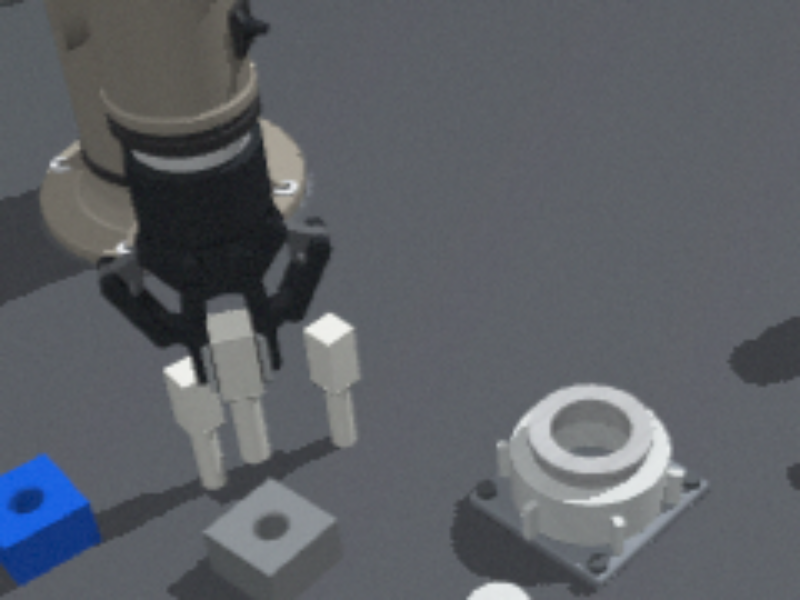

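Request:
send_rows(
  moves=[1, -40, 0, 0, 2, -95, 0, 0, 4, -150, 8, 0, 5, -180, 18, 0, 5, -190, 26, 0, 5, -190, 30, 0, 5, -190, 30, 0, 5, -190, 30, 0],
)

```text
clock: 5.08
tcp_pos: [0.5073, 0.0492, 0.1459]
orientation: [3.103, -0.49, 0.0]
contact_force: [0.4, 0.0, -0.9]
grip_width: 0.0253
```

```bash
python3 - <<'E'
from h import *
o=r.get_obs();print(o['tcp_pos'],o['contact_force'],o['moment'])
s=grab('scene','scene3');cv2.imwrite('pics/s3c.png',cv2.resize(s['img'][130:250,260:420,::-1],(800,600),interpolation=cv2.INTER_CUBIC))
E
```

```text
[0.50729363 0.04915089 0.14592342] [ 0.37198509  0.01736526 -0.92935719] [-0.00434171  0.00779576  0.01072483]
```

View pics/s3c.png

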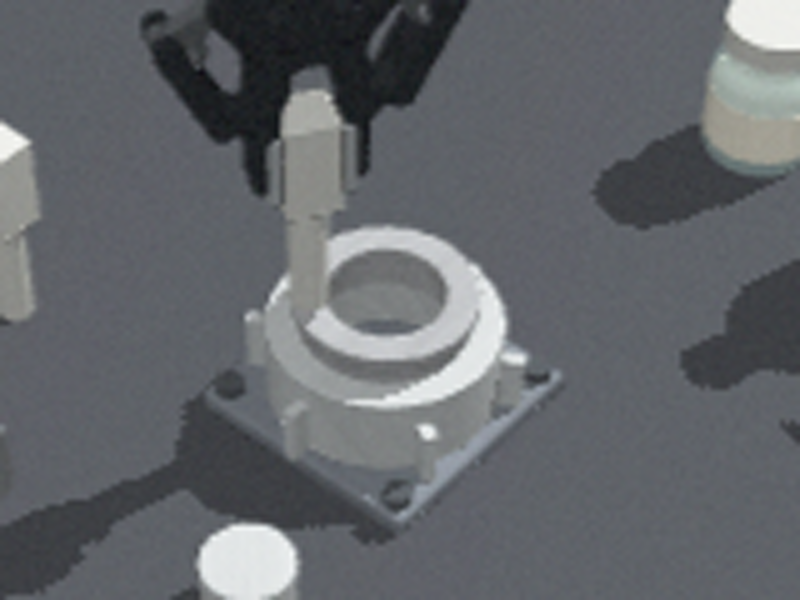

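Request:
send_rows(
  moves=[0, 0, 4, 0, 0, 0, 5, 0, 0, 0, 5.5, 0, 0, 0, 6, 0, 0, 0, 6, 0],
)

```text
clock: 5.75
tcp_pos: [0.5074, 0.0506, 0.1397]
orientation: [3.104, -0.487, 0.0]
contact_force: [-0.3, -0.1, -0.7]
grip_width: 0.0255
```

Request:
send_rows(
  moves=[0, 0, 0.5, 0, 0, 0, 1, 0, 0, 0, 1, 0],
)

```text
clock: 6.12
tcp_pos: [0.5075, 0.0506, 0.1389]
orientation: [-3.104, 0.487, -0.0]
contact_force: [-0.7, -0.7, 2.9]
grip_width: 0.0252
```

Request:
send_rows(
  moves=[0, 0, 0.5, 0, 0, 0, 1, 0, 0, 0, 1, 0],
)

```text
clock: 6.5
tcp_pos: [0.5075, 0.0506, 0.138]
orientation: [-3.104, 0.487, -0.001]
contact_force: [-0.4, 0.4, 3.6]
grip_width: 0.0254
```

Request:
send_rows(
  moves=[0, 0, 0.5, 0, 0, 0, 0.8, 0, 0, 0, 0.8, 0],
)

```text
clock: 6.88
tcp_pos: [0.5075, 0.0506, 0.137]
orientation: [-3.104, 0.487, -0.001]
contact_force: [-0.4, -0.0, 2.6]
grip_width: 0.0248
```

Request:
send_rows(
  moves=[0, 0, -6, 0, 0, -36, -6, 0, 0, -72, -6, 0, 0, -72, -4, 0, 0, -72, -3, 0, 0, -72, -2.5, 0, 0, -72, -2.5, 0],
)

```text
clock: 7.75
tcp_pos: [0.5292, 0.1181, 0.1393]
orientation: [3.103, -0.489, -0.0]
contact_force: [-0.2, 0.0, -0.6]
grip_width: 0.0251
```

Request:
send_rows(
  moves=[0, 0, 0.5, 0, 0, 0, 0.5, 0],
)

```text
clock: 8.0
tcp_pos: [0.5294, 0.119, 0.1389]
orientation: [3.104, -0.487, 0.0]
contact_force: [0.5, 0.6, -1.2]
grip_width: 0.0254
```

Request:
send_rows(
  moves=[0, 0, 0.5, 0, 0, 0, 0.5, 0],
)

```text
clock: 8.25
tcp_pos: [0.5294, 0.1192, 0.1384]
orientation: [3.104, -0.487, -0.0]
contact_force: [-0.1, 0.2, -0.5]
grip_width: 0.0249
```

Request:
send_rows(
  moves=[0, 0, 0.5, 0, 0, 0, 0.5, 0],
)

```text
clock: 8.5
tcp_pos: [0.5294, 0.1192, 0.1378]
orientation: [3.104, -0.487, -0.0]
contact_force: [0.0, 0.2, -1.1]
grip_width: 0.025
```

Request:
send_rows(
  moves=[0, 0, 0.5, 0, 0, 0, 1, 0, 0, 0, 1, 0],
)

```text
clock: 8.88
tcp_pos: [0.5295, 0.1192, 0.137]
orientation: [3.104, -0.487, 0.0]
contact_force: [-0.7, -0.3, 0.6]
grip_width: 0.0249
```

Request:
send_rows(
  moves=[0, 0, 0.5, 0, 0, 0, 1, 0, 0, 0, 1.5, 0, 0, 0, 2, 0, 0, 0, 2, 0],
)

```text
clock: 9.5
tcp_pos: [0.5295, 0.1193, 0.1352]
orientation: [-3.103, 0.487, -0.001]
contact_force: [-1.6, -0.8, 3.9]
grip_width: 0.0254
```

Request:
send_rows(
  moves=[0, 0, -6, 0, 0, 36, -6, 0, 0, 72, -6, 0, 0, 72, -4, 0, 0, 72, -2.5, 0, 0, 72, -2, 0, 0, 72, -1.5, 0, 0, 72, -1.5, 0],
)

```text
clock: 10.5
tcp_pos: [0.5074, 0.0511, 0.1364]
orientation: [-3.104, 0.486, 0.0]
contact_force: [-0.5, -0.5, -0.5]
grip_width: 0.0252
```

Request:
send_rows(
  moves=[0, 0, 0.5, 0, 0, 0, 1, 0, 0, 0, 1, 0],
)

```text
clock: 10.88
tcp_pos: [0.5076, 0.0509, 0.1357]
orientation: [-3.103, 0.487, -0.001]
contact_force: [-1.5, 0.9, 1.6]
grip_width: 0.0254
```

```bash
python3 - <<'E'
from h import *
o=r.get_obs();print(o['tcp_pos'],o['contact_force'],o['moment'])
s=grab('scene','scene4');cv2.imwrite('pics/s4c.png',cv2.resize(s['img'][130:250,260:420,::-1],(800,600),interpolation=cv2.INTER_CUBIC))
E
```

```text
[0.50755871 0.05085151 0.13570341] [-1.45122463  0.87684758  1.6428789 ] [ 0.20319667  0.20860849 -0.05405209]
```

View pics/s4c.png

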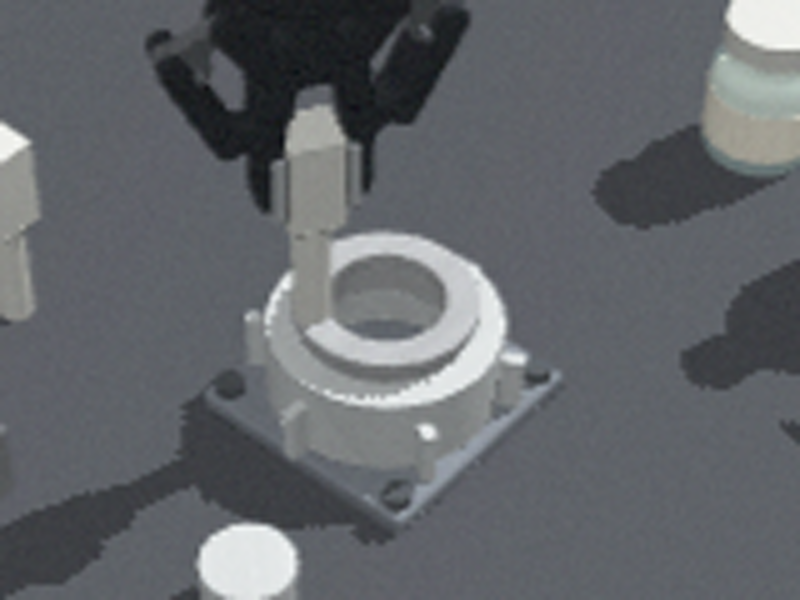

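Request:
send_rows(
  moves=[0, 0, 0.5, 0, 0, 0, 1, 0, 0, 0, 1.5, 0, 0, 0, 2, 0, 0, 0, 2.3, 0, 0, 0, 2.3, 0],
)

```text
clock: 11.68
tcp_pos: [0.5076, 0.0507, 0.1333]
orientation: [-3.103, 0.487, -0.001]
contact_force: [-1.1, -0.1, 3.9]
grip_width: 0.0253
```

Request:
send_rows(
  moves=[0, 0, -6, 0, 0, -36, -6, 0, 0, -72, -6, 0, 0, -72, -4, 0, 0, -72, -2.5, 0, 0, -72, -2, 0, 0, -72, -1.5, 0, 0, -72, -1.5, 0],
)

```text
clock: 12.68
tcp_pos: [0.5294, 0.1187, 0.1347]
orientation: [3.103, -0.488, 0.0]
contact_force: [0.2, -1.4, -1.3]
grip_width: 0.0252
```

Request:
send_rows(
  moves=[0, 0, 0.4, 0, 0, 0, 0.4, 0],
)

```text
clock: 12.92
tcp_pos: [0.5294, 0.1191, 0.1343]
orientation: [-3.104, 0.487, -0.0]
contact_force: [-0.6, 0.1, -1.8]
grip_width: 0.0252
```

Request:
send_rows(
  moves=[0, 0, 0.5, 0, 0, 0, 1, 0, 0, 0, 1.5, 0, 0, 0, 2, 0, 0, 0, 2.5, 0, 0, 0, 2.5, 0],
)

```text
clock: 13.68
tcp_pos: [0.5296, 0.1193, 0.132]
orientation: [-3.103, 0.487, -0.001]
contact_force: [-1.2, 0.1, 3.9]
grip_width: 0.0256
```

```bash
python3 - <<'E'
from h import *
from scipy.spatial.transform import Rotation as Ro
o=r.get_obs();R=Ro.from_rotvec(o['orientation']).as_matrix();p=o['tcp_pos'];print(p,o['contact_force'])
for d in('c',0),('+x',1),('-x',-1),('+y',1),('-y',-1):
    t=np.array([.518,.085,p[2]])
    if d[1]: t=t+.036*d[1]*R[:,'xy'.index(d[0][1])]
    print(d[0],(1000*R.T@(t-p)).round(1))
s=grab('scene','scene5');cv2.imwrite('pics/s5c.png',cv2.resize(s['img'][130:250,260:420,::-1],(800,600),interpolation=cv2.INTER_CUBIC))
E
```

```text
[0.52955068 0.11926359 0.13199137] [-1.24003938  0.08047886  3.92619856]
c [-0.5 36.2 -0. ]
+x [35.5 36.2 -0. ]
-x [-36.5  36.2  -0. ]
+y [-0.5 72.2 -0. ]
-y [-0.5  0.2 -0. ]
```

View pics/s5c.png

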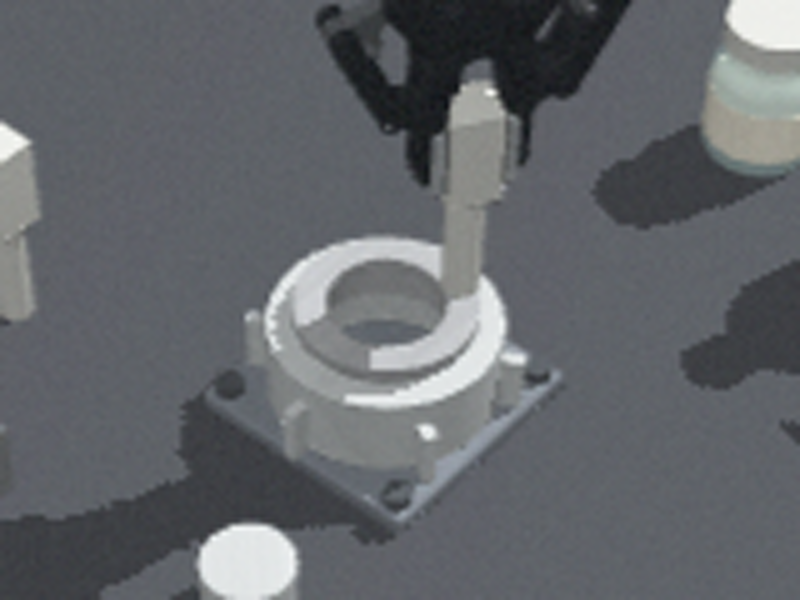

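Request:
send_rows(
  moves=[0, 0, -6, 0, 18, 18, -6, 0, 36, 36, -6, 0, 36, 36, -4, 0, 36, 36, -3, 0, 36, 36, -2.5, 0, 36, 36, -2, 0, 36, 36, -2, 0],
)

```text
clock: 14.72
tcp_pos: [0.5525, 0.0743, 0.1337]
orientation: [-3.104, 0.486, -0.0]
contact_force: [0.5, -0.1, -0.4]
grip_width: 0.0249
```

Request:
send_rows(
  moves=[0, 0, 0.5, 0, 0, 0, 0.5, 0],
)

```text
clock: 14.98
tcp_pos: [0.5526, 0.0739, 0.1332]
orientation: [-3.104, 0.487, -0.0]
contact_force: [-0.2, 0.4, -1.2]
grip_width: 0.0254
```

Request:
send_rows(
  moves=[0, 0, 0.5, 0, 0, 0, 0.5, 0],
)

```text
clock: 15.22
tcp_pos: [0.5526, 0.0738, 0.1327]
orientation: [3.104, -0.487, -0.0]
contact_force: [0.4, 0.2, -0.5]
grip_width: 0.025
```

Request:
send_rows(
  moves=[0, 0, 0.5, 0, 0, 0, 0.5, 0],
)

```text
clock: 15.48
tcp_pos: [0.5527, 0.0739, 0.1322]
orientation: [-3.104, 0.487, -0.0]
contact_force: [-0.9, -0.4, -1.4]
grip_width: 0.0252
```

Request:
send_rows(
  moves=[0, 0, 0.5, 0, 0, 0, 0.5, 0],
)

```text
clock: 15.72
tcp_pos: [0.5527, 0.0739, 0.1319]
orientation: [-3.104, 0.487, -0.0]
contact_force: [-0.6, -0.7, 2.3]
grip_width: 0.0254
```

Request:
send_rows(
  moves=[0, 0, 0.5, 0, 0, 0, 0.5, 0],
)

```text
clock: 15.98
tcp_pos: [0.5528, 0.0739, 0.1315]
orientation: [-3.104, 0.487, -0.001]
contact_force: [0.0, -0.2, 4.2]
grip_width: 0.0253
```

Request:
send_rows(
  moves=[0, 0, -6, 0, -36, 0, -6, 0, -72, 0, -6, 0, -72, 0, -4, 0, -72, 0, -3, 0, -72, 0, -2.5, 0, -72, 0, -2, 0, -72, 0, -2, 0],
)

```text
clock: 16.98
tcp_pos: [0.4844, 0.0958, 0.1331]
orientation: [3.104, -0.487, -0.0]
contact_force: [-0.5, 0.1, -1.6]
grip_width: 0.0254
```

Request:
send_rows(
  moves=[0, 0, 0.5, 0, 0, 0, 0.5, 0],
)

```text
clock: 17.23
tcp_pos: [0.4841, 0.0959, 0.1327]
orientation: [3.104, -0.487, -0.0]
contact_force: [-0.3, -0.0, -0.4]
grip_width: 0.0253
```

Request:
send_rows(
  moves=[0, 0, 0.5, 0, 0, 0, 1, 0, 0, 0, 1, 0],
)

```text
clock: 17.6
tcp_pos: [0.4842, 0.0959, 0.1319]
orientation: [-3.104, 0.487, -0.0]
contact_force: [-1.2, 0.2, 0.0]
grip_width: 0.025
```

Request:
send_rows(
  moves=[0, 0, 0.5, 0, 0, 0, 1, 0, 0, 0, 1.5, 0, 0, 0, 1.8, 0, 0, 0, 1.8, 0],
)

```text
clock: 18.23
tcp_pos: [0.4842, 0.0959, 0.1301]
orientation: [-3.104, 0.487, -0.0]
contact_force: [-1.1, -0.5, 3.2]
grip_width: 0.0251
```

Request:
send_rows(
  moves=[0, 0, -6, 0, 36, 0, -6, 0, 72, 0, -6, 0, 72, 0, -3, 0, 72, 0, -1.5, 0, 72, 0, -1, 0, 72, 0, -0.5, 0, 72, 0, -0.5, 0],
)

```text
clock: 19.23
tcp_pos: [0.5524, 0.0741, 0.1305]
orientation: [-3.104, 0.486, -0.0]
contact_force: [0.9, -0.7, -0.7]
grip_width: 0.0251
```

Request:
send_rows(
  moves=[0, 0, 0.5, 0, 0, 0, 1, 0, 0, 0, 1, 0],
)

```text
clock: 19.6
tcp_pos: [0.5527, 0.074, 0.1297]
orientation: [-3.103, 0.487, -0.0]
contact_force: [-1.6, -0.0, 3.5]
grip_width: 0.025
```

Request:
send_rows(
  moves=[0, 0, -6, 0, -18, 18, -6, 0, -36, 36, -6, 0, -36, 36, -4, 0, -36, 36, -3, 0, -36, 36, -2, 0, -36, 36, -1.5, 0, -36, 36, -1.5, 0],
)

```text
clock: 20.6
tcp_pos: [0.5075, 0.0508, 0.1308]
orientation: [-3.104, 0.486, 0.0]
contact_force: [-0.5, -0.4, -1.4]
grip_width: 0.0249
```

Request:
send_rows(
  moves=[0, 0, 0.5, 0, 0, 0, 1, 0, 0, 0, 1, 0],
)

```text
clock: 20.98
tcp_pos: [0.5074, 0.0506, 0.13]
orientation: [-3.104, 0.487, -0.0]
contact_force: [0.6, 0.2, -0.4]
grip_width: 0.0254
```

Request:
send_rows(
  moves=[0, 0, 0.5, 0, 0, 0, 1, 0, 0, 0, 1.5, 0, 0, 0, 1.5, 0],
)

```text
clock: 21.48
tcp_pos: [0.5075, 0.0506, 0.1287]
orientation: [3.104, -0.487, 0.001]
contact_force: [-0.5, 0.0, 3.8]
grip_width: 0.025
```

Request:
send_rows(
  moves=[0, 0, -6, 0, 0, -36, -6, 0, 0, -72, -6, 0, 0, -72, -3, 0, 0, -72, -1.5, 0, 0, -72, -1, 0, 0, -72, -0.5, 0, 0, -72, -0.5, 0],
)

```text
clock: 22.48
tcp_pos: [0.5294, 0.1186, 0.129]
orientation: [3.103, -0.488, 0.0]
contact_force: [-0.1, -0.2, -1.3]
grip_width: 0.0253
```

Request:
send_rows(
  moves=[0, 0, 0.5, 0, 0, 0, 1, 0, 0, 0, 1, 0],
)

```text
clock: 22.85
tcp_pos: [0.5296, 0.1188, 0.1286]
orientation: [3.103, -0.487, 0.001]
contact_force: [-2.6, -1.5, 6.5]
grip_width: 0.0253
```

Request:
send_rows(
  moves=[0, 0, 0.5, 0, 0, 0, 1, 0, 0, 0, 1, 0],
)

```text
clock: 23.22
tcp_pos: [0.5298, 0.1189, 0.1283]
orientation: [3.103, -0.487, 0.001]
contact_force: [-4.4, -2.7, 12.2]
grip_width: 0.0252
```

```bash
python3 - <<'E'
from h import *
o=r.get_obs();print(o['tcp_pos'],o['contact_force'])
s=grab('scene','scene6');cv2.imwrite('pics/s6c.png',cv2.resize(s['img'][130:250,260:420,::-1],(800,600),interpolation=cv2.INTER_CUBIC))
E
```

```text
[0.52975476 0.11889191 0.12834038] [-4.42415428 -2.66536561 12.23299011]
```

View pics/s6c.png

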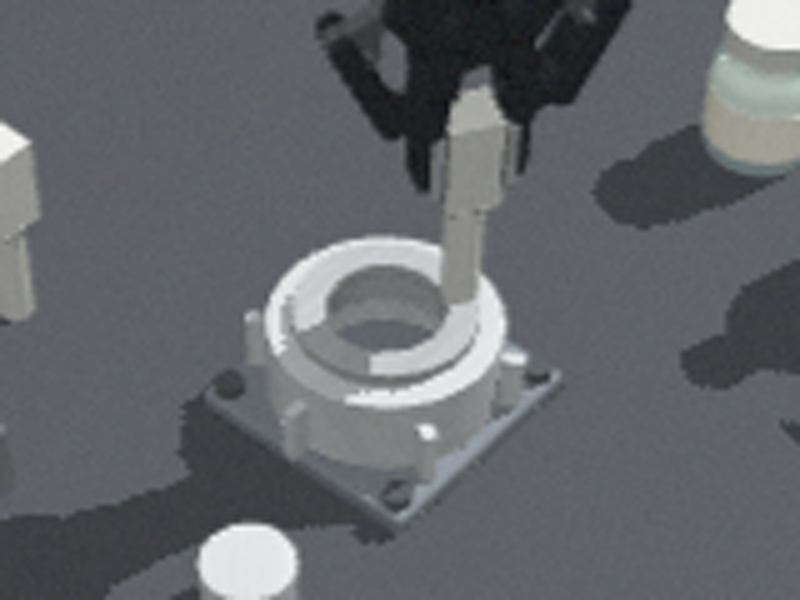

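Request:
send_rows(
  moves=[0, 0, -6, 0, 18, 18, -6, 0, 36, 36, -6, 0, 36, 36, -4, 0, 36, 36, -2.5, 0, 36, 36, -2, 0, 36, 36, -1.5, 0, 36, 36, -1, 0],
)

```text
clock: 24.28
tcp_pos: [0.5524, 0.0749, 0.1285]
orientation: [-3.103, 0.485, 0.001]
contact_force: [-3.4, 0.7, 8.4]
grip_width: 0.0254
```

Request:
send_rows(
  moves=[0, 0, 0.5, 0, 0, 0, 1, 0, 0, 0, 1, 0],
)

```text
clock: 24.65
tcp_pos: [0.5525, 0.0749, 0.1283]
orientation: [-3.103, 0.485, 0.0]
contact_force: [-5.1, 1.0, 12.9]
grip_width: 0.0255
```

Request:
send_rows(
  moves=[0, 0, -6, 0, -36, 0, -6, 0, -72, 0, -6, 0, -72, 0, -4, 0, -72, 0, -2.5, 0, -72, 0, -2, 0, -72, 0, -1.5, 0, -72, 0, -1, 0],
)

```text
clock: 25.65
tcp_pos: [0.4852, 0.0956, 0.1285]
orientation: [-3.103, 0.488, -0.002]
contact_force: [-1.2, -1.9, 7.5]
grip_width: 0.0251
```

Request:
send_rows(
  moves=[0, 0, 0.5, 0, 0, 0, 1, 0, 0, 0, 1, 0],
)

```text
clock: 26.02
tcp_pos: [0.4852, 0.0957, 0.1283]
orientation: [-3.103, 0.488, -0.003]
contact_force: [-3.3, -2.2, 12.4]
grip_width: 0.0252
```

Request:
send_rows(
  moves=[0, 0, -6, 0, 18, 18, -6, 0, 36, 36, -6, 0, 36, 36, -4, 0, 36, 36, -2.5, 0, 36, 36, -2, 0, 36, 36, -1.5, 0, 36, 36, -1, 0],
)

```text
clock: 27.02
tcp_pos: [0.5071, 0.0514, 0.1284]
orientation: [-3.104, 0.485, 0.0]
contact_force: [-3.8, 2.0, 9.5]
grip_width: 0.0253
```

Request:
send_rows(
  moves=[0, 0, 0.5, 0, 0, 0, 1, 0, 0, 0, 1, 0],
)

```text
clock: 27.4
tcp_pos: [0.5072, 0.0514, 0.1283]
orientation: [-3.103, 0.486, -0.0]
contact_force: [-5.3, 0.2, 14.8]
grip_width: 0.0252
```

Request:
send_rows(
  moves=[0, 0, -6, 0, 0, -36, -6, 0, 0, -72, -6, 0, 0, -72, -3, 0, 0, -72, -1.5, 0, 0, -72, -0.5, 0, 0, -72, 0, 0, 0, -72, 0, 0],
)

```text
clock: 28.4
tcp_pos: [0.5296, 0.1196, 0.1284]
orientation: [-3.102, 0.488, -0.001]
contact_force: [-3.4, 3.1, 11.1]
grip_width: 0.0253
```

Request:
send_rows(
  moves=[0, 0, -20, 0, 0, 0, -40, 0, 0, 0, -40, 0],
)

```text
clock: 28.78
tcp_pos: [0.5302, 0.118, 0.168]
orientation: [-3.103, 0.49, -0.004]
contact_force: [-1.3, 0.3, -0.7]
grip_width: 0.025
```

```bash
python3 - <<'E'
from h import *
from scipy.spatial.transform import Rotation as Ro
o=r.get_obs();R=Ro.from_rotvec(o['orientation']).as_matrix();p=o['tcp_pos'];print(p,o['contact_force'],R.round(4).tolist())
print((1000*R.T@(np.array([.4447,-.1290,p[2]])-p)).round(1))
s=grab('scene','scene7');cv2.imwrite('pics/s7c.png',cv2.resize(s['img'][130:250,260:420,::-1],(800,600),interpolation=cv2.INTER_CUBIC))
E
```

```text
[0.53022672 0.1179954  0.16799073] [-1.3326216   0.25597591 -0.68004026] [[0.9514, -0.308, 0.0026], [-0.308, -0.9514, 0.0], [0.0025, -0.0009, -1.0]]
[-5.300e+00  2.613e+02 -2.000e-01]
```

View pics/s7c.png

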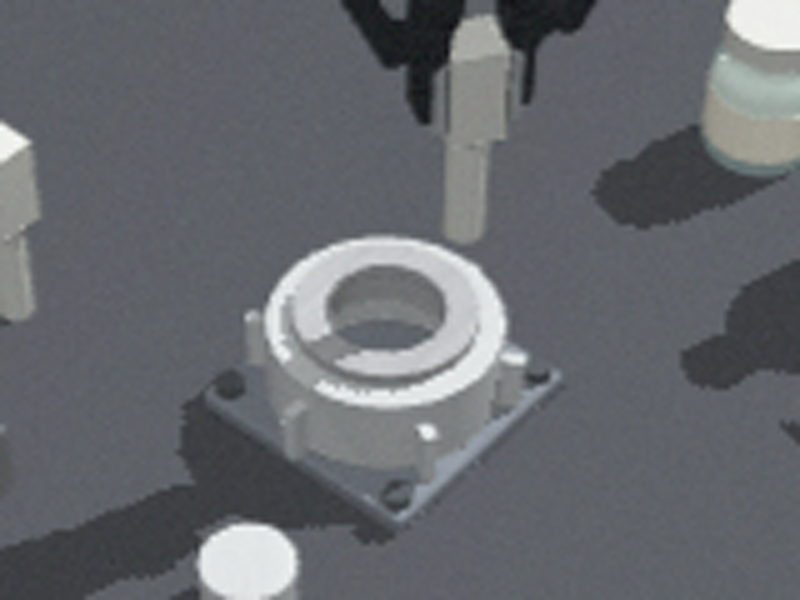

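Request:
send_rows(
  moves=[-1, 45, -8, 0, -2, 105, -8, 0, -3, 165, -8, 0, -4, 220, -8, 0, -5, 250, -8, 0, -5, 261, 0, 0, -5, 261, 0, 0, -5, 261, 0, 0],
)

```text
clock: 29.82
tcp_pos: [0.4451, -0.1263, 0.1665]
orientation: [-3.104, 0.483, 0.001]
contact_force: [-0.0, -0.2, -0.8]
grip_width: 0.0252
```

Request:
send_rows(
  moves=[0, 0, 20, 0, 0, 0, 40, 0, 0, 0, 50, 0, 0, 0, 50, 0, 0, 0, 50, 0],
)

```text
clock: 30.45
tcp_pos: [0.4454, -0.1276, 0.1175]
orientation: [-3.104, 0.486, -0.002]
contact_force: [0.4, 0.3, -1.4]
grip_width: 0.0249
```

```bash
python3 - <<'E'
from h import *
o=r.get_obs();print(o['tcp_pos'],o['contact_force'],o['orientation'])
s=grab('scene','scene8');cv2.imwrite('pics/s8c.png',cv2.resize(s['img'][160:250,190:310,::-1],(800,600),interpolation=cv2.INTER_CUBIC))
grab('wrist','wrist8')
E
```

```text
[ 0.44540345 -0.12756714  0.11748123] [ 0.3521705   0.28641225 -1.44344424] [-3.10366064e+00  4.86126663e-01 -1.66836615e-03]
```

View pics/s8c.png

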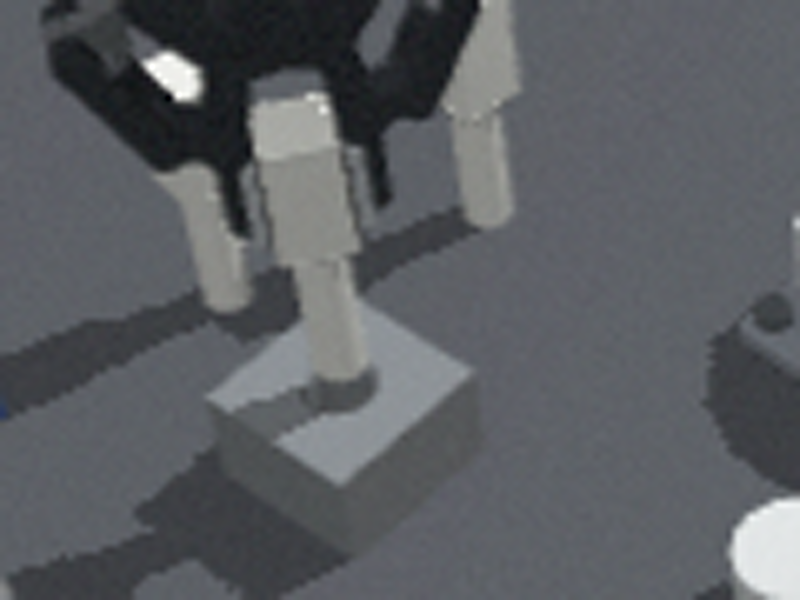

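View pics/wrist8.png

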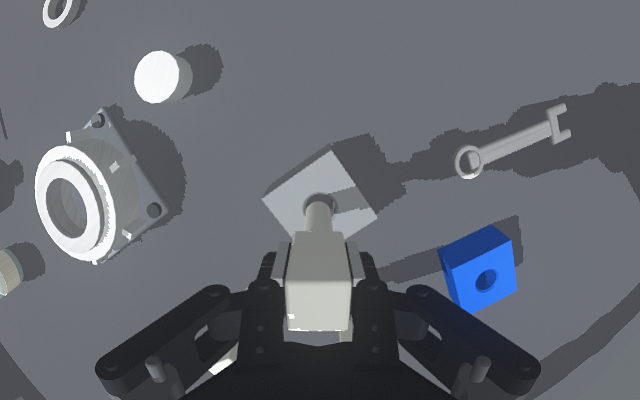

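Request:
send_rows(
  moves=[0, 1.5, 5, 0, 0, 1.5, 12, 0, 0, 1.5, 20, 0, 0, 1.5, 20, 0],
)

```text
clock: 31.05
tcp_pos: [0.4436, -0.1291, 0.0961]
orientation: [-3.104, 0.487, 0.003]
contact_force: [-0.3, 0.8, -1.5]
grip_width: 0.0255
```

Request:
send_rows(
  moves=[0.5, 0, 8, 0, 0.5, 0, 18, 0, 0.5, 0, 25, 0, 0.5, 0, 28, 0, 0.5, 0, 28.5, 0, 0.5, 0, 28.5, 0],
)

```text
clock: 31.8
tcp_pos: [0.4449, -0.1294, 0.0686]
orientation: [3.104, -0.487, 0.001]
contact_force: [-0.4, 0.3, -1.4]
grip_width: 0.025
```

```bash
python3 - <<'E'
from h import *
o=r.get_obs();print(o['tcp_pos'],o['contact_force'],o['moment'])
E
```

```text
[ 0.44492771 -0.12939435  0.06856   ] [-0.41736514  0.34056282 -1.44511365] [ 0.00408892 -0.00117609  0.05220757]
```

Request:
send_rows(
  moves=[0, 0, 1.5, 0, 0, 0, 2.5, 0, 0, 0, 3, 0, 0, 0, 3, 0],
)

```text
clock: 32.3
tcp_pos: [0.4449, -0.1294, 0.0658]
orientation: [3.104, -0.487, 0.001]
contact_force: [-1.1, 0.7, 4.9]
grip_width: 0.0254
```

Request:
send_rows(
  moves=[0, 0, 0, 0, 0, 0, 0, 0, 0, 0, 0, 0, 0, 0, 0, 0, 0, 0, 0, 0, 0, 0, 0, 0],
  hand=0,
)

```text
clock: 33.05
tcp_pos: [0.4447, -0.1294, 0.0654]
orientation: [-3.104, 0.487, 0.0]
contact_force: [0.6, -0.4, 1.3]
grip_width: 0.0857
```

```bash
python3 - <<'E'
from h import *
o=r.get_obs();print(o['tcp_pos'],o['contact_force'],o['grip_width'])
grab('wrist','wrist9')
E
```

```text
[ 0.44473083 -0.12935295  0.06538809] [ 0.60886314 -0.41689641  1.34531394] 0.08565017061246209
```

View pics/wrist9.png

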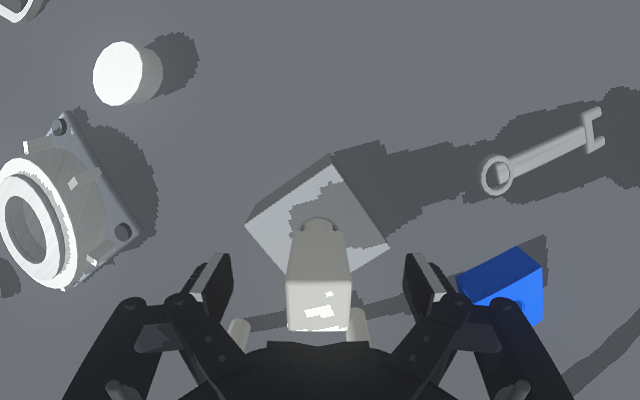

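Released, centred between the open fingers. Retreating straight up, then away from the view.

Request:
send_rows(
  moves=[0, 0, -15, 0, 0, 0, -40, 0, 0, 0, -75, 0, 0, 0, -110, 0, 0, 30, -130, 0, 0, 80, -140, 0, 0, 140, -140, 0, 0, 140, -140, 0],
)

```text
clock: 34.1
tcp_pos: [0.3998, -0.2671, 0.2067]
orientation: [3.1, -0.499, 0.002]
contact_force: [0.3, 1.0, -0.5]
grip_width: 0.0856
```

Request:
send_rows(
  moves=[0, 50, 0, 0, 0, 60, 0, 0, 0, 60, 0, 0, 0, 60, 0, 0],
)

```text
clock: 34.6
tcp_pos: [0.3843, -0.3182, 0.2056]
orientation: [-3.103, 0.483, -0.0]
contact_force: [0.6, 1.2, -0.0]
grip_width: 0.0855
```

```bash
python3 - <<'E'
from h import *
o=r.get_obs();print(o['tcp_pos'],o['contact_force'])
t=grab('top','top10');s=grab('scene','scene10')
a=cv2.resize(s['img'][145:265,200:360,::-1],(800,600),interpolation=cv2.INTER_CUBIC);cv2.imwrite('pics/s10c.png',a)
a=cv2.resize(t['img'][170:290,270:430,::-1],(800,600),interpolation=cv2.INTER_CUBIC);cv2.imwrite('pics/t10c.png',a)
E
```

```text
[ 0.38426319 -0.31816263  0.20556706] [ 0.58223777  1.24931317 -0.00495744]
```

View pics/s10c.png

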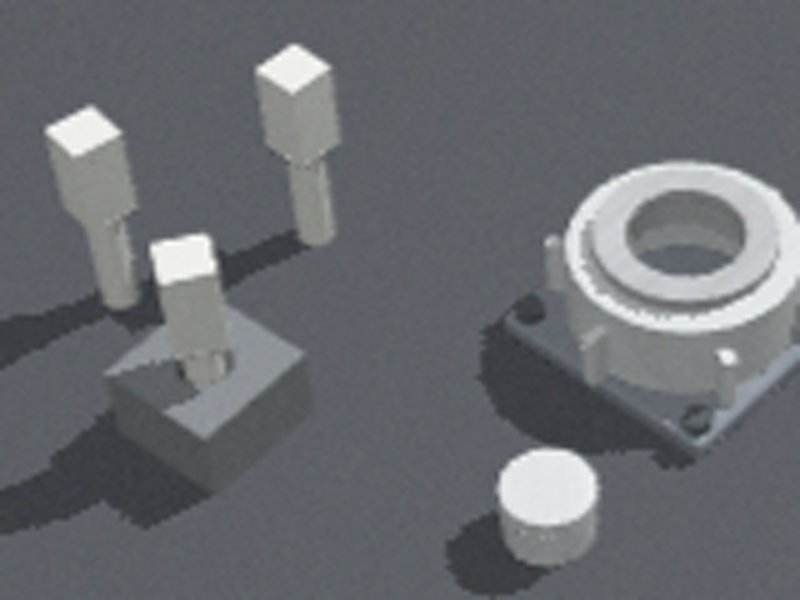

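View pics/t10c.png

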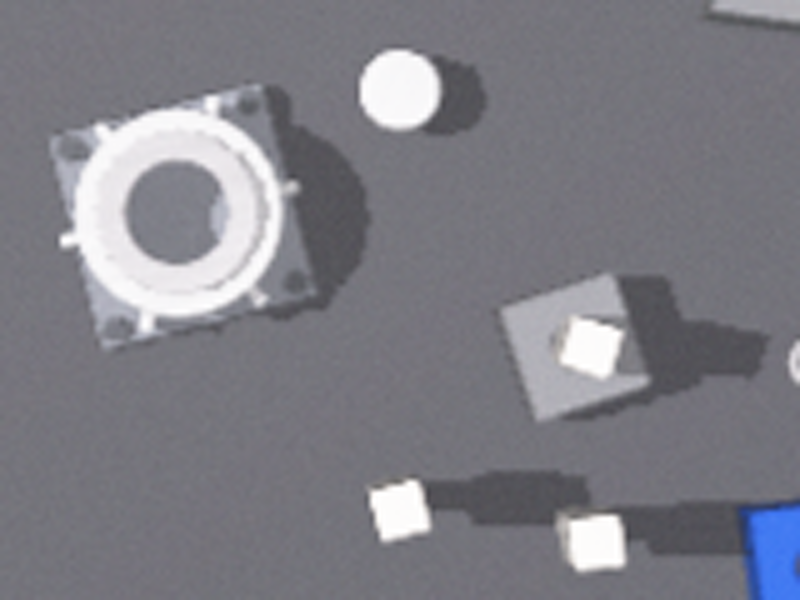

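View pics/scene10.png

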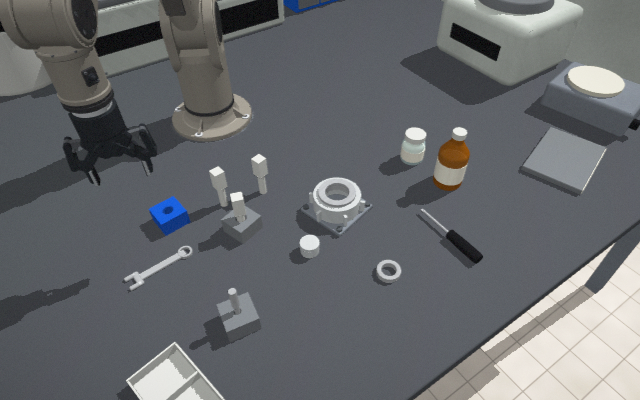

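```bash
python3 -c "
from bench import r
print(r.hand_in(), r.get_obs()['clock'])"
```

```text
the job is handed in; nothing more can be done
the job is handed in; nothing more can be done
```

I tapped the bearing cup home with the drift from the grey stand, stood the drift back in that stand, and handed the job in at about 35 s. No verdict was reported.

- **Tapping:** I pressed in steps of about 2 mm or less, first on alternate sides, then on all four. My touch readings kept the lean at or under an estimated 2°, though I did not measure it directly.
- **Cup seated:** On the final round all four sides stopped at the same height, within about 0.2 mm at 11 to 15 N. The expected seat height was 0.1289 m and they stopped at about 0.1284 m. I put that 0.5 mm down to the drift slipping slightly in the grip or to calibration. The last pictures show the flange flat on the housing face.
- **Drift:** It is upright in its hole. The floor contact when lowering it came at the same height as when I first picked it up.
- **Other things:** The two spare drifts, the blue block and the bystanders look unmoved in the last pictures. The arm ended clear of everything. No check failed.

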